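# Load the nip gauge and hold its blade where it drags

## Task

Load the nip gauge: drop one of the two steel weights into each of the two pockets of its floating plate. Then take the gauge blade by its upright tab and slide it, tapered nose first and flat on the lower plate, straight into the gap from the apron side until the floating plate has ridden up the taper onto the blade's full thickness and the blade drags; do not push the tip out at the far side. Finish holding the blade still in the gripper at that depth, the weights still in their pockets and the other things on the bench left where they are.

Things in the scene. Friction and masses are not known exactly. Their poses are not given: they have to be found in the camera images.
- nip_gauge: Fixed gauge on the left worktop. Origin: centre of the underside of its steel lower plate, 140 (x) x 124 (y) x 18 mm. +x = the way the blade is slid in. x < -9 mm is bare apron; from x = -9 to +65 mm an aluminium plate 116 mm wide, 18 mm thick floats above it. Four guide posts (heads 13 mm across, tops 59 mm above the worktop) at x = 6 and 58, y = +-52 mm leave the gap between them free.
- gap_mouth (a point): Point on the top face of the lower plate (18 mm above the worktop), midway across, right under the lowest line of the round bar that is the floating plate's front lip: x = -5 mm of nip_gauge, same axes (x into the gap, z up). The gap under the bar is 4.5 mm while the plate is down, 6 mm behind it; the floating plate ends 70 mm farther in +x.
- pressure_plate (a joint): Height of the floating plate above its rest, m: 0 = down (gap 4.5 mm, plate top 42 mm above the worktop), 0.0025 = riding on the blade's full thickness. It slides freely straight up and down (to 0.012) and sinks by its weight: 0.25 kg, about 0.5 kg with both weights, so with the smooth plates pushing the blade in takes some 3 to 6 N.
- pocket_0 (a point): Centre of the floor of one round pocket in the floating plate (bore 27 mm, 14 mm deep, open at the top): at x = 30 mm, y = -26 mm of nip_gauge. Rises with the plate.
- pocket_1 (a point): Centre of the floor of the other, equal pocket: at x = 30 mm, y = +26 mm of nip_gauge.
- weight_1: Loose plain steel cylinder 24 mm in diameter, 42 mm tall, about 0.14 kg, standing on the front of the right worktop; origin: centre of its underside, z along its axis. A motor overhangs that worktop behind it, from about x = 0.6 m: carry things past in front of it.
- weight_2: The second, identical steel cylinder weight. Either weight may go into either pocket.
- gauge_blade: Loose steel blade lying flat on the worktop, 130 (x) x 26 (y) x 7 mm, 0.16 kg; origin: centre of its underside, +x towards its nose. The top of the last 25 mm tapers from 7 to 3 mm at the tip (x = +65 mm). An upright grip tab 34 (x) x 12 (y) mm, centred at x = -40 mm, rises to 53 mm above the underside; a foot 42 x 18 mm round it reaches to 10 mm.
- blade_tip (a point): Middle of the lower front edge of the blade: x = +65 mm, z = 0 of gauge_blade, same axes.
- blade_tab (a point): Middle of the upright grip tab where to grip it across its 12 mm (along y of gauge_blade): x = -40 mm, z = 36 mm of gauge_blade, same axes.
- felt_bob: Bystander: felt polishing bob 29 mm across with a thin upright shank, 59 mm tall, standing; leave it.
- emery_block: Bystander: brown sanding block 51x81x22 mm; leave it.
- nut: Bystander: large hexagon nut 24x27x13 mm; leave it.
- small_block: Bystander: small rough silvery block 20x30x14 mm; leave it.
There are look-alikes about, which are no part of the job. What is shaped like the weight_1 but green or pink is not meant.

How it is judged (in metres and radians):
On the way:
1. one weight stands let go in each pocket, the floating plate is down, and the blade is still outside the gap (((horizontal distance between weight_1 and pocket_0 below 0.004 m and z of weight_1 in the frame of pocket_0 below 0.003 m and angle between each of weight_1, weight_2's own z axis and vertical below 0.12 rad and horizontal distance between weight_2 and pocket_1 below 0.004 m and z of weight_2 in the frame of pocket_1 below 0.003 m) or (horizontal distance between weight_1 and pocket_1 below 0.004 m and z of weight_1 in the frame of pocket_1 below 0.003 m and angle between each of weight_1, weight_2's own z axis and vertical below 0.12 rad and horizontal distance between weight_2 and pocket_0 below 0.004 m and z of weight_2 in the frame of pocket_0 below 0.003 m)) and contact force between the fingers and weight_1 below 0.1 N and contact force between the fingers and weight_2 below 0.1 N and value of joint pressure_plate below 0.001 m and not (x of blade_tip in the frame of gap_mouth between -0.004 and 0.13 m and y of blade_tip in the frame of gap_mouth between -0.07 and 0.07 m and z of blade_tip in the frame of gap_mouth below 0.02 m)), for 0.2 s.
At the end, for the whole second after the job is handed in: A weight in each pocket; the gripper still holds the blade, at rest and level on the lower plate (2.5 mm), within 0.3 rad of straight; its tip is 26 to 60 mm past the lip, the floating plate rides on it, raised 1.7 to 4.5 mm, pressing at least 1 N (((horizontal distance between weight_1 and pocket_0 below 0.004 m and z of weight_1 in the frame of pocket_0 below 0.003 m and angle between each of weight_1, weight_2's own z axis and vertical below 0.12 rad and horizontal distance between weight_2 and pocket_1 below 0.004 m and z of weight_2 in the frame of pocket_1 below 0.003 m) or (horizontal distance between weight_1 and pocket_1 below 0.004 m and z of weight_1 in the frame of pocket_1 below 0.003 m and angle between each of weight_1, weight_2's own z axis and vertical below 0.12 rad and horizontal distance between weight_2 and pocket_0 below 0.004 m and z of weight_2 in the frame of pocket_0 below 0.003 m)) and x of blade_tip in the frame of gap_mouth between 0.026 and 0.06 m and y of blade_tip in the frame of gap_mouth between -0.035 and 0.035 m and z of blade_tip in the frame of gap_mouth between -0.002 and 0.0025 m and value of joint pressure_plate between 0.0017 and 0.0045 m and contact force between gauge_blade and nip_gauge above 1 N and angle between the x axis of gauge_blade and the x axis of nip_gauge, either way round below 0.3 rad and angle between gauge_blade's own z axis and vertical below 0.08 rad and contact force between the fingers and gauge_blade above 3 N and linear speed of gauge_blade below 0.01 m/s and velocity of joint pressure_plate below 0.01 m/s); the arm keeps its last pose, push and grip.
It fails at once if the blade's tip is pushed out at the far side of the floating plate (x of blade_tip in the frame of gap_mouth between 0.069 and 0.15 m and y of blade_tip in the frame of gap_mouth between -0.05 and 0.05 m and z of blade_tip in the frame of gap_mouth below 0.012 m and value of joint pressure_plate above 0.0015 m).
It fails at once if a bystander (felt bob, sanding block, nut, small block) is shifted by more than 30 mm (distance of any of felt_bob, emery_block, nut, small_block from where it was at the start of the episode above 0.03 m).
It also fails if it takes over 61 s, if anything falls off the work surface, if the arm or the gripper's body presses on something with over 40 N, if the wrist force passes 120 N, or if a joint passes its speed limit or range.

## Robot

A 6-joint arm with a two-finger parallel gripper is mounted at the origin on a cart in front of the work surface, level with it; the furniture and walls round the work are solid. World frame = base frame: x ahead of the robot, y to its left, z up, the work surface at z = 0. Lengths are in m, angles in degrees, forces in N, time in s.
With the tool pointing down it reaches from about 0.4 to 0.825 m from the base axis. Payload 7 kg.
Tool frame: the origin (TCP) lies midway between the tips of the shut fingers; the grasp point (between the pads) lies 19 mm behind it; z points along the fingers, y is the line along which they close (so a half turn about z gives the same grasp; the last joint's range is limited). The gripper opens to 88 mm and grips with 3 to 60 N. Pads are 19 mm wide; open, the fingers measure 130 mm over their backs; the gripper's body (78 mm by 193 mm) begins 47 mm behind the grasp point.
Start: joints at [82.168, 20.546, 0.682, 0, -70.136, -16.507], TCP at [0.278, 0.615, 0.227] pointing down, gripper open.
Joint ranges: [-176.03, 176.03], [-82.01, 121.73], [-58.28, 71.71], [-173.87, 95.51], [-174.79, -0.11], [-173.66, 173.66]. Speed limits (degrees/s): [136.94, 136.94, 172.46, 180, 180, 180].

## Interface

Orientations are given as [roll, pitch, yaw] about the fixed x, y, z axes, in that order (R = Rz(yaw) Ry(pitch) Rx(roll)).
In Python, from plant import ctrl gives the robot as it stands. The module is installed in compiled form; this text tells all that it offers.
- The arm moves only by the tool send_rows, never from a script. Its argument "plan" is a list that holds one entry, the list of rows, each a list of 6 numbers: the shift along the tool's x, y, z in cm, then the turn, a rotation vector about the tool's x, y, z in degrees. A call has 1 to 8 rows; each row is the pose to reach, as a shift and turn from the pose commanded when the call began, along the tool's axes at that moment; what a row does not reach only later rows make up. A row lasts 1/12 s, in which the tool goes at most 41.7 mm and 7.16 degrees, less where a joint would pass 70% of its speed; a pose out of reach is approached as far as the arm can. A call with a gripper value outside its range is refused whole. "fingers" is the opening, from 0 (shut) to 1 (fully open), set as the call begins (left out, the last holds). The fingers move at their own pace and stop on an object; the grip force is fixed at half the most. Time passes only in rows, so rows that repeat a pose let the fingers close. It gives the time, the measured TCP pose, the force, the opening and the grip force at its end, in the units of the state.
- ctrl.get_obs(): the state, without advancing time (a new reading comes with each control period).
- ctrl.snapshot(name): name is "scene" or "top" or "wrist"; returns a dict with "img" (400x640x3 uint8, red, green, blue), "K" (3x3 intrinsics, pixels), "pose" (4x4, takes a point from camera to world coordinates). Camera axes: x right, y down, z forward; pixel columns grow to the right and rows downward; lengths in m; the calibration is good to about 2 mm. A picture is of the moment at which its call begins. There is no depth.
- ctrl.close_job(): hands the job in; it is judged then, once.
The state is a dict: "clock": time; "joint_pos": joint angles; "qvel": joint speeds; "tau": joint torques, N m; "tool_pos": TCP position; "orientation": TCP orientation; "force": force on the tool from outside, world axes, zero at the start; "moment": the same for the moment, N m; "opening": finger opening in m; "gripper_force": force on a finger pad.
Only numpy, scipy, OpenCV 4.12 (cv2) and the standard library are available. Lean on these libraries where they do the work, as an engineer would, in place of code of your own. Each camera call takes 0.05 s, during which the arm holds its last target. There are 200 camera calls.

## Working session

There is one attempt and no reset: what is moved stays moved. The work goes in short steps, Python scripts to look and compute and a tool call to move; the robot and the scene stay as the last step left them, time stands still between calls to the robot, and variables do not carry over. Pictures are saved under pics/ and viewed, at most 10 in all, crops included, and the job is handed in when it is done.

Besides the shell and the picture viewer there is one more tool, called after "Request:" as name(argument=value, ...) on one line, values as JSON. send_rows: Moves the arm, as the interface text tells. Its arguments: {"type":"object","properties":{"plan":{"type":"array","items":{"type":"array","items":{"type":"array","items":{"type":"number"}}}},"fingers":{"type":"number"}},"required":["plan"]}

```bash
mkdir -p pics
python3 - <<'E'
from plant import ctrl
import cv2,pickle
d={}
for n in("scene","top","wrist"):
    s=ctrl.snapshot(n); d[n]=s
    cv2.imwrite(f"pics/{n}0.png",s["img"][:,:,::-1]); print(n,s["K"].round(1).tolist(),s["pose"].round(3).tolist())
pickle.dump(d,open("s0.pkl","wb"))
o=ctrl.get_obs(); print(o)
E
```

```text
scene [[430.6, 0.0, 316.6], [0.0, 430.6, 200.9], [0.0, 0.0, 1.0]] [[0.732, -0.319, 0.602, -0.284], [-0.682, -0.349, 0.643, -0.807], [0.005, -0.881, -0.473, 0.69], [0.0, 0.0, 0.0, 1.0]]
top [[371.8, 0.0, 324.3], [0.0, 371.8, 203.4], [0.0, 0.0, 1.0]] [[-0.065, -0.975, 0.213, 0.337], [-0.998, 0.064, -0.015, 0.082], [0.001, -0.214, -0.977, 0.936], [0.0, 0.0, 0.0, 1.0]]
wrist [[292.8, 0.0, 321.6], [0.0, 292.8, 203.5], [0.0, 0.0, 1.0]] [[-0.412, -0.87, -0.273, 0.351], [-0.911, 0.393, 0.121, 0.582], [0.002, 0.298, -0.954, 0.383], [0.0, 0.0, 0.0, 1.0]]
{'clock': 0.15, 'joint_pos': array([ 8.21664718e+01,  2.05825758e+01,  6.46611751e-01, -1.55289554e-02,
       -7.01349627e+01, -1.65071718e+01]), 'qvel': array([-0.04180121, -0.12615848,  0.15179514, -0.00269389,  0.01750844,
       -0.00993646]), 'tau': array([-1.00508623e-03, -5.83272564e+01,  2.93290937e+01,  7.00107113e+00,
        8.80707172e-03, -1.05452950e-04]), 'tool_pos': array([0.27807452, 0.61466506, 0.22583464]), 'orientation': array([ 1.79927848e+02, -6.15631846e-03, -2.43459820e+01]), 'force': array([ 0.80799025, -0.19268493,  0.47540751]), 'moment': array([ 0.00228537, -0.00448414, -0.0051636 ]), 'gripper_force': 0.0, 'opening': 0.08754581226746834}
```

View pics/top0.png

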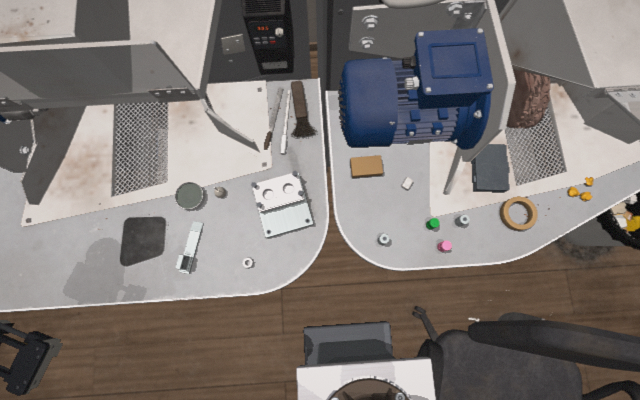

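View pics/scene0.png

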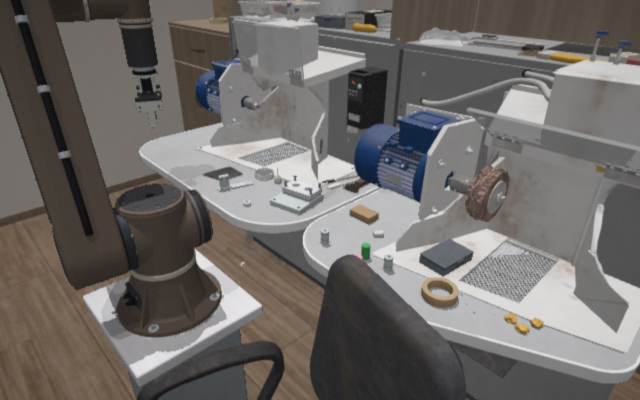

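The top picture shows the gauge near (282,205), with the apron towards the robot. The blade is near (190,248), with its nose pointing up in the image. The steel weights are near (384,239) and (464,220). I'll enlarge these.

Run:
```python
import cv2
im=cv2.imread("pics/top0.png")
cv2.imwrite("pics/c1.png",cv2.resize(im[165:275,170:325],None,fx=5,fy=5,interpolation=cv2.INTER_CUBIC))
a=cv2.resize(im[220:260,364:404],None,fx=10,fy=10,interpolation=cv2.INTER_CUBIC)
b=cv2.resize(im[200:240,444:484],None,fx=10,fy=10,interpolation=cv2.INTER_CUBIC)
cv2.imwrite("pics/c2.png",cv2.hconcat([a,b]))
```

```text
(no output)
```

View pics/c1.png

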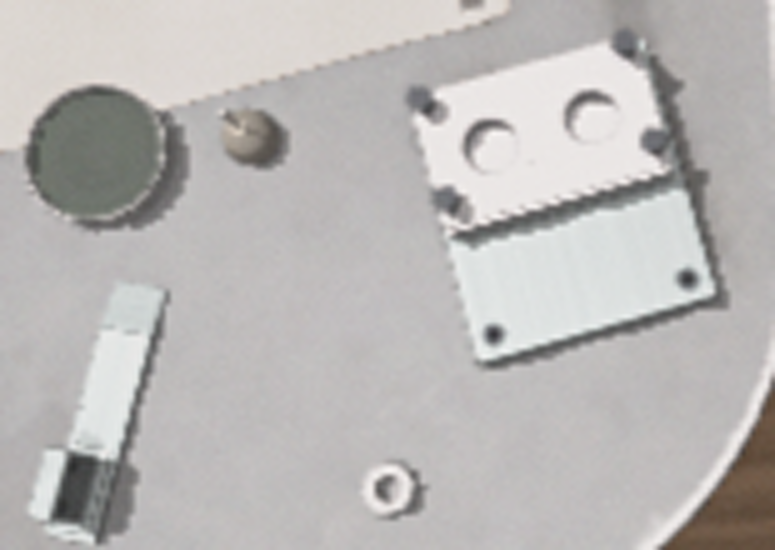

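View pics/c2.png

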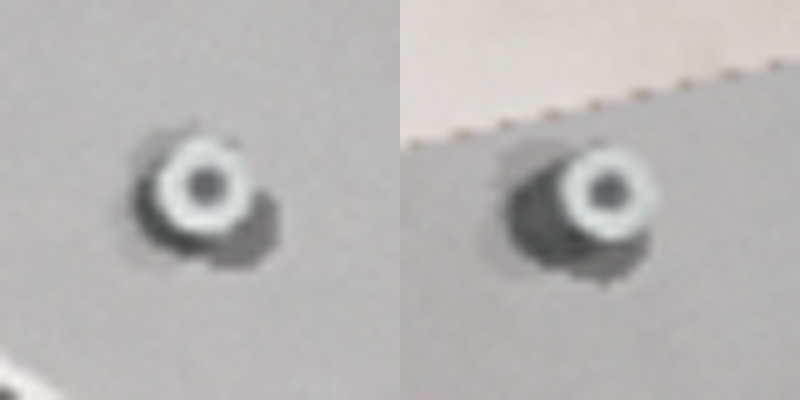

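Crop c2 shows the weight tops at (205,186) and (208,192). In c1 the pockets are at (493,147) and (596,117), the apron corners at (482,364) and (718,297), the blade nose corners at (114,284) and (169,291), and the tab top around (51,484).

```bash
cat > h.py <<'E'
import numpy as np
def ray(s,u,v,z):
    P=s["pose"]; d=P[:3,:3]@np.linalg.inv(s["K"])@np.array([u,v,1.]); o=P[:3,3]
    return o+d*(z-o[2])/d[2]
def crop(x0,y0,f,u,v): return x0+(u+.5)/f-.5, y0+(v+.5)/f-.5
def proj(s,p):
    P=s["pose"]; c=P[:3,:3].T@(np.array(p)-P[:3,3]); q=s["K"]@c; return q[:2]/q[2]
E
python3 - <<'E'
import pickle,numpy as np
from h import *
s=pickle.load(open("s0.pkl","rb"))["top"]
for n,x0,y0,f,u,v,z in [("wA",364,220,10,205,186,.042),("wB",444,200,10,208,192,.042)]+[(n,170,165,5,u,v,z) for n,u,v,z in
 [("pL",493,147,.042),("pR",596,117,.042),("cL",482,364,.018),("cR",718,297,.018),("n1",114,284,.003),("n2",169,291,.003),("t1",104,328,.007),("t2",157,336,.007),("tabf1",45,447,.053),("tabf2",70,455,.053),("tabb2",57,520,.053),("tabb1",33,512,.053),("nut",390,489,.013),("bob",252,138,.02)]]:
    print(n,ray(s,*crop(x0,y0,f,u,v),z).round(4))
G=np.array([[30,26],[30,-26],[-70,62],[-70,-62]])/1000.
E
```

```text
wA [ 0.4367 -0.0706  0.042 ]
wB [ 0.4712 -0.2709  0.042 ]
pL [0.5646 0.2046 0.042 ]
pR [0.5766 0.153  0.042 ]
cL [0.4604 0.217  0.018 ]
cR [0.4863 0.0983 0.018 ]
n1 [0.5154 0.4044 0.003 ]
n2 [0.51   0.3766 0.003 ]
t1 [0.4925 0.4079 0.007 ]
t2 [0.4867 0.3812 0.007 ]
tabf1 [0.4298 0.4188 0.053 ]
tabf2 [0.4253 0.407  0.053 ]
tabb2 [0.3954 0.4126 0.053 ]
tabb1 [0.3998 0.4239 0.053 ]
nut [0.4024 0.2648 0.013 ]
bob [0.5828 0.3295 0.02  ]
```

```bash
cat >> h.py <<'E'
from scipy.spatial.transform import Rotation as Ro
def go(p,R,x,y,z,yaw):
    "row from pose p,R to target, tool down; returns row and new pose"
    Rt=Ro.from_euler("xyz",[180,0,yaw],degrees=True)
    row=np.r_[R.inv().apply(np.array([x,y,z])-p)*100,(R.inv()*Rt).as_rotvec(degrees=True)]
    return row.round(2).tolist(),np.array([x,y,z]),Rt
def path(*T):
    from plant import ctrl
    o=ctrl.get_obs(); p=np.array(o["tool_pos"]); R=Ro.from_euler("xyz",o["orientation"],degrees=True)
    print(round(o["clock"],2),p.round(4),o["orientation"].round(2),"open",round(o["opening"],4),"F",o["force"].round(1),o["gripper_force"])
    for t in T:
        r,p,R=go(p,R,*t); print(t,r)
E
python3 -c "
from h import *
path((.44,.28,.2,-55),(.437,-.0706,.12,-77.5),(.437,-.0706,.018,-77.5))"
```

```text
0.15 [0.2781 0.6147 0.2258] [ 1.7993e+02 -1.0000e-02 -2.4350e+01] open 0.0875 F [ 0.8 -0.2  0.5] 0.0
(0.44, 0.28, 0.2, -55) [28.55, 23.81, 2.62, 0.07, -0.03, 30.65]
(0.437, -0.0706, 0.12, -77.5) [28.55, 20.36, 8.0, -0.0, -0.0, 22.5]
(0.437, -0.0706, 0.018, -77.5) [0.0, -0.0, 10.2, 0.0, 0.0, 0.0]
```

Request:
send_rows(plan=[[[28.5,23.8,2.6,0,0,30.6],[28.5,23.8,2.6,0,0,30.6],[28.5,23.8,2.6,0,0,30.6],[28.5,23.8,2.6,0,0,30.6],[28.5,23.8,2.6,0,0,30.6],[28.5,23.8,2.6,0,0,30.6],[28.5,23.8,2.6,0,0,30.6],[28.5,23.8,2.6,0,0,30.6]]], fingers=0.6)

```text
clock: 0.82
tool_pos: [0.4232, 0.3136, 0.2032]
orientation: [-180.0, 0.0, -54.9]
force: [0.2, 0.8, -1.3]
opening: 0.0531
gripper_force: 0.0
```

```bash
python3 -c "
from h import *
path((.437,-.0706,.12,-77.5),(.437,-.0706,.018,-77.5))"
```

```text
0.82 [0.4232 0.3136 0.2032] [-1.7999e+02  1.0000e-02 -5.4920e+01] open 0.0531 F [ 0.2  0.8 -1.3] 0.0
(0.437, -0.0706, 0.12, -77.5) [32.23, 20.95, 8.31, -0.0, 0.01, 22.58]
(0.437, -0.0706, 0.018, -77.5) [0.0, -0.0, 10.2, 0.0, 0.0, 0.0]
```

Request:
send_rows(plan=[[[32.2,20.9,8.3,0,0,22.6],[32.2,20.9,8.3,0,0,22.6],[32.2,20.9,8.3,0,0,22.6],[32.2,20.9,8.3,0,0,22.6],[32.2,20.9,8.3,0,0,22.6],[32.2,20.9,8.3,0,0,22.6],[32.2,20.9,8.3,0,0,22.6],[32.2,20.9,8.3,0,0,22.6]]])

```text
clock: 1.48
tool_pos: [0.4342, -0.0118, 0.1327]
orientation: [-180.0, 0.0, -77.5]
force: [1.3, 0.3, -0.8]
opening: 0.0526
gripper_force: 0.0
```

```bash
python3 -c "
from h import *
path((.437,-.0706,.12,-77.5),(.437,-.0706,.018,-77.5))"
```

```text
1.48 [ 0.4342 -0.0118  0.1327] [-1.7995e+02  1.0000e-02 -7.7500e+01] open 0.0526 F [ 1.3  0.3 -0.8] 0.0
(0.437, -0.0706, 0.12, -77.5) [5.8, 1.0, 1.27, -0.05, 0.01, -0.0]
(0.437, -0.0706, 0.018, -77.5) [0.0, -0.0, 10.2, 0.0, 0.0, 0.0]
```

Request:
send_rows(plan=[[[3,0.5,0.7,0,0,0],[5.8,1.0,1.3,0,0,0],[5.8,1.0,1.3,0,0,0],[5.8,1.0,1.3,0,0,0]]])

```text
clock: 1.82
tool_pos: [0.4369, -0.0702, 0.1194]
orientation: [179.9, -0.0, -77.7]
force: [0.0, -0.2, 0.1]
opening: 0.0525
gripper_force: 0.0
```

Run:
```python
from h import *
from plant import ctrl
import cv2,pickle
s=ctrl.snapshot("wrist"); pickle.dump(s,open("w1.pkl","wb"))
path((.437,-.0706,.018,-77.5))
u,v=proj(s,(.437,-.0706,.042)); print(u,v)
cv2.imwrite("pics/w1.png",cv2.resize(s["img"][:,:,::-1],None,fx=1.25,fy=1.25,interpolation=cv2.INTER_CUBIC))
```

```text
1.87 [ 0.4373 -0.0693  0.1197] [179.98  -0.   -77.65] open 0.0526 F [0.2 0.3 0.1] 0.0
(0.437, -0.0706, 0.018, -77.5) [0.12, 0.06, 10.17, 0.02, -0.0, -0.15]
320.48321437916917 210.9050809152372
```

View pics/w1.png

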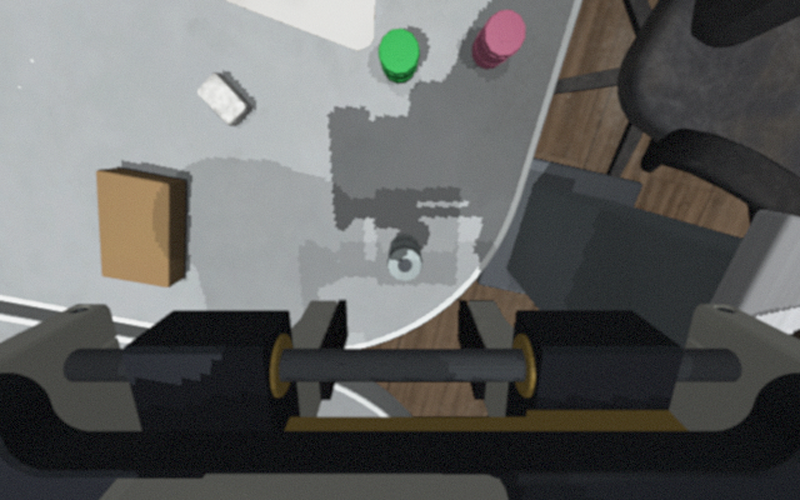

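The wrist view shows the steel weight's top at (404,264)/1.25, between the fingers. The predicted position was (401,264). The error lies along the closing axis, so it doesn't matter here.

Request:
send_rows(plan=[[[0.1,0.1,3.5,0,0,0],[0.1,0.1,7.0,0,0,0],[0.1,0.1,9.0,0,0,0],[0.1,0.1,10.1,0,0,0],[0.1,0.1,10.1,0,0,0],[0.1,0.1,10.1,0,0,0]]])

```text
clock: 2.37
tool_pos: [0.4368, -0.0691, 0.0189]
orientation: [179.9, -0.0, -77.4]
force: [1.0, -0.7, 0.6]
opening: 0.0525
gripper_force: 0.0
```

Request:
send_rows(plan=[[[0,0,0,0,0,0],[0,0,0,0,0,0],[0,0,0,0,0,0],[0,0,0,0,0,0],[0,0,0,0,0,0],[0,0,0,0,0,0]]], fingers=0)

```text
clock: 2.87
tool_pos: [0.4368, -0.07, 0.0193]
orientation: [-180.0, -0.0, -77.5]
force: [-1.7, 1.3, 5.4]
opening: 0.0233
gripper_force: 30.0
```

Run:
```python
from h import *
import pickle
s=pickle.load(open("w1.pkl","rb"))
print(ray(s,323,211,.042), ray(s,323,211,.042)-ray(s,320.5,211,.042))
# gauge fit
G=np.array([[30,26],[30,-26],[-70,62],[-70,-62]])/1000.; W=np.array([[.5646,.2046],[.5766,.153],[.4604,.217],[.4863,.0983]])
from scipy.optimize import least_squares as L
f=lambda q:(np.c_[np.cos(q[2])*G[:,0]-np.sin(q[2])*G[:,1],np.sin(q[2])*G[:,0]+np.cos(q[2])*G[:,1]]+q[:2]-W).ravel()
r=L(f,[.54,.17,.2]); print(r.x,np.degrees(r.x[2]),r.fun.round(4))
print((W-f(r.x).reshape(4,2)*-1)[:2].round(4))
path((.437,-.0706,.12,-77.5),(.5647,.2041,.15,-77.5),(.5647,.2041,.05,-77.5))
```

```text
[ 0.43490128 -0.07097     0.042     ] [-0.00206686 -0.00044986  0.        ]
[0.54151253 0.17250107 0.2154671 ] 12.345355279328787 [ 0.0007 -0.0003 -0.0002  0.0005 -0.0005  0.0011  0.0001 -0.0013]
[[0.5653 0.2043]
 [0.5764 0.1535]]
2.87 [ 0.4368 -0.07    0.0193] [-179.96   -0.    -77.54] open 0.0233 F [-1.7  1.3  5.4] 30.00232994556427
(0.437, -0.0706, 0.12, -77.5) [0.07, -0.01, -10.07, -0.04, -0.0, -0.04]
(0.5647, 0.2041, 0.15, -77.5) [-24.05, -18.41, -3.0, 0.0, 0.0, 0.0]
(0.5647, 0.2041, 0.05, -77.5) [0.0, -0.0, 10.0, 0.0, 0.0, 0.0]
```

Request:
send_rows(plan=[[[0,0,-4,0,0,0],[0,0,-8,0,0,0],[0,0,-10,0,0,0]]])

```text
clock: 3.12
tool_pos: [0.438, -0.07, 0.1224]
orientation: [-179.8, -0.0, -77.5]
force: [1.2, 0.2, -1.3]
opening: 0.0234
gripper_force: 30.0
```

Request:
send_rows(plan=[[[-24,-18.4,-2,0,0,0],[-24,-18.4,-2,0,0,0],[-24,-18.4,-2,0,0,0],[-24,-18.4,-2,0,0,0],[-24,-18.4,-2,0,0,0],[-24,-18.4,-2,0,0,0],[-24,-18.4,-2,0,0,0],[-24,-18.4,-2,0,0,0]]])

```text
clock: 3.78
tool_pos: [0.5671, 0.2089, 0.1388]
orientation: [-179.9, 0.0, -77.4]
force: [1.4, 0.4, -1.7]
opening: 0.0237
gripper_force: 30.0
```

Request:
send_rows(plan=[[[0,0,0,0,0,0],[0,0,0,0,0,0],[0,0,0,0,0,0]]])

```text
clock: 4.03
tool_pos: [0.5638, 0.2034, 0.1383]
orientation: [179.9, -0.0, -77.6]
force: [-0.3, -0.2, -1.6]
opening: 0.0231
gripper_force: 30.0
```

Run:
```python
from h import *
from plant import ctrl
import cv2,pickle
s=ctrl.snapshot("wrist"); pickle.dump(s,open("w2.pkl","wb"))
path((.5653,.2043,.08,-77.65),(.5653,.2043,.05,-77.65))
for p in [(.5653,.2043,.042),(.5764,.1535,.042)]: print(proj(s,p))
cv2.imwrite("pics/w2.png",cv2.resize(s["img"][80:380,120:520,::-1],None,fx=2,fy=2,interpolation=cv2.INTER_CUBIC))
```

```text
4.08 [0.5639 0.203  0.1386] [ 1.7995e+02 -1.0000e-02 -7.7580e+01] open 0.0232 F [ 0.   0.2 -1.5] 29.999197125434875
(0.5653, 0.2043, 0.08, -77.65) [-0.1, -0.17, 5.86, 0.05, -0.01, 0.07]
(0.5653, 0.2043, 0.05, -77.65) [0.0, -0.0, 3.0, 0.0, 0.0, 0.0]
[318.73053529 205.33778896]
[318.72101697 147.44792481]
```

View pics/w2.png

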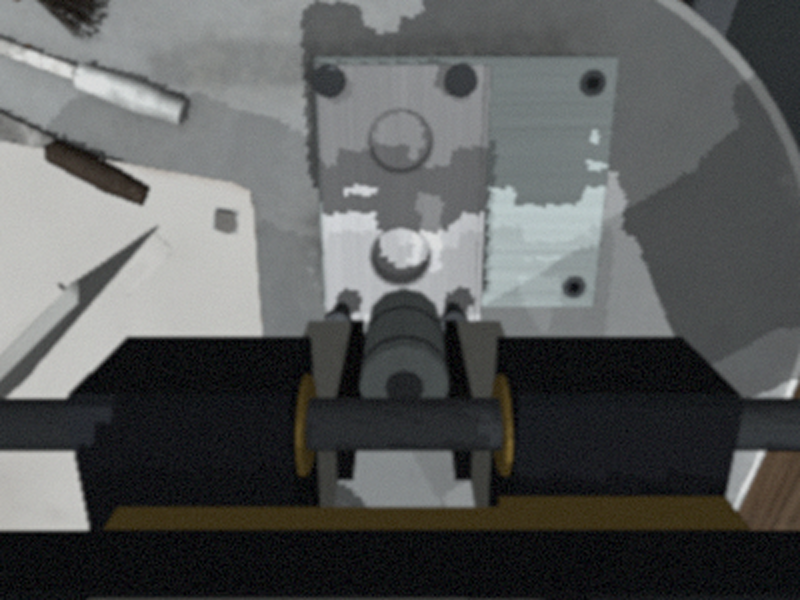

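The wrist view shows the far pocket at crop (400,140) and the near pocket at (401,255). The held weight's leading arc is at (404,291) and its sides are near u=366 and 440. I'll compare these with the predicted outlines.

Run:
```python
from h import *
import pickle
s=pickle.load(open("w2.pkl","rb"))
t=np.linspace(0,2*np.pi,73)
C=lambda c,r,z:np.array([(proj(s,(c[0]+r*np.cos(a),c[1]+r*np.sin(a),z))-[120,80])*2 for a in t])
for n,c,r,z in [("bot",(.5639,.203),.012,.1386-.0193),("top",(.5639,.203),.012,.1386+.0227),("hole",(.5639,.203),.001,.1386+.0227),("pN",(.5653,.2043),.0135,.042),("pF",(.5764,.1535),.0135,.042)]:
    e=C(c,r,z); print(n,"u",e[:,0].min().round(1),e[:,0].max().round(1),"v",e[:,1].min().round(1),e[:,1].max().round(1))
for a in[(320.1,207.3),(319.9,149.8)]: print(ray(s,*a,.042))
```

```text
bot u 364.0 437.2 v 285.3 352.4
top u 353.9 446.5 v 345.0 426.7
hole u 396.4 404.1 v 383.4 390.2
pN u 367.7 427.2 v 222.0 278.5
pF u 365.9 429.0 v 102.5 166.3
[0.5636823  0.20586325 0.042     ]
[0.57498709 0.15523012 0.042     ]
```

Request:
send_rows(plan=[[[-0.1,-0.17,3,0,0,0],[-0.1,-0.17,6,0,0,0],[-0.1,-0.17,7.2,0,0,0],[-0.1,-0.17,7.2,0,0,0],[-0.1,-0.17,7.2,0,0,0],[-0.1,-0.17,7.2,0,0,0]]])

```text
clock: 4.58
tool_pos: [0.5668, 0.2053, 0.0683]
orientation: [-179.9, 0.0, -77.6]
force: [0.4, 1.5, -0.4]
opening: 0.023
gripper_force: 30.0
```

```bash
python3 -c "
from h import *
path((.5653,.2043,.058,-77.65))"
```

```text
4.58 [0.5668 0.2053 0.0683] [-1.799e+02  2.000e-02 -7.756e+01] open 0.023 F [ 0.4  1.5 -0.4] 29.99919444322586
(0.5653, 0.2043, 0.058, -77.65) [0.06, 0.17, 1.03, -0.1, 0.02, 0.09]
```

Request:
send_rows(plan=[[[0,0,0,0,0,0],[0,0,0,0,0,0]]])

```text
clock: 4.75
tool_pos: [0.5667, 0.2057, 0.0683]
orientation: [-179.9, 0.1, -77.5]
force: [-0.2, 0.0, -0.7]
opening: 0.0233
gripper_force: 30.0
```

Request:
send_rows(plan=[[[0,0,0,0,0,0]]])

```text
clock: 4.83
tool_pos: [0.5665, 0.2057, 0.0679]
orientation: [-179.9, 0.0, -77.5]
force: [-0.1, 0.1, -1.7]
opening: 0.0235
gripper_force: 30.0
```

Request:
send_rows(plan=[[[0,0,0,0,0,0]]])

```text
clock: 4.92
tool_pos: [0.5663, 0.2056, 0.0675]
orientation: [-179.9, 0.0, -77.5]
force: [-0.5, -0.4, -1.5]
opening: 0.0236
gripper_force: 30.0
```

Request:
send_rows(plan=[[[0.1,0.15,0,0,0,0],[0.1,0.15,0.3,0,0,0],[0.1,0.15,0.5,0,0,0],[0.1,0.15,0.7,0,0,0],[0.1,0.15,0.9,0,0,0],[0.1,0.15,0.9,0,0,0]]])

```text
clock: 5.42
tool_pos: [0.5659, 0.2049, 0.0601]
orientation: [-179.8, 0.0, -77.5]
force: [-5.1, -0.7, 16.5]
opening: 0.0234
gripper_force: 30.0
```

Request:
send_rows(plan=[[[0,0,0,0,0,0],[0,0,0,0,0,0]]])

```text
clock: 5.58
tool_pos: [0.5659, 0.2049, 0.0602]
orientation: [-179.8, 0.0, -77.5]
force: [-4.5, 0.2, 16.7]
opening: 0.0233
gripper_force: 30.0
```

Request:
send_rows(plan=[[[0,0,-0.1,0,0,0],[0,0.05,-0.1,0,0,0],[0,0.1,-0.1,0,0,0],[0,0.15,-0.1,0,0,0],[0,0.15,0,0,0,0],[0,0.15,0,0,0,0]]])

```text
clock: 6.08
tool_pos: [0.5655, 0.2049, 0.0602]
orientation: [-179.7, 0.0, -77.5]
force: [-0.5, -0.7, 13.7]
opening: 0.0232
gripper_force: 30.0
```

Run:
```python
from h import *
from plant import ctrl
import cv2,pickle
s=ctrl.snapshot("wrist"); pickle.dump(s,open("w3.pkl","wb"))
path((.5653,.2043,.058,-77.65))
cv2.imwrite("pics/w3.png",cv2.resize(s["img"][120:320,220:420,::-1],None,fx=3,fy=3,interpolation=cv2.INTER_CUBIC))
```

```text
6.13 [0.5655 0.2049 0.0602] [-1.7972e+02  4.0000e-02 -7.7450e+01] open 0.0234 F [-1.3 -0.2 13.3] 30.016401708126068
(0.5653, 0.2043, 0.058, -77.65) [0.06, 0.03, 0.22, -0.28, 0.04, 0.2]
```

View pics/w3.png

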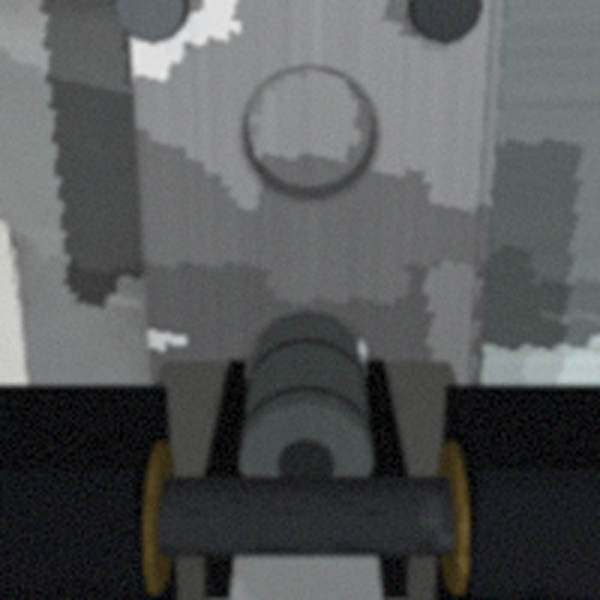

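The crop shows the far pocket centred at (311,131). The weight sits at the near pocket, with its lower leading arc at about v=310 and sides at about 248 and 362.

```bash
python3 - <<'E'
from h import *
import pickle
s=pickle.load(open("w3.pkl","rb"))
F=ray(s,220+311.5/3-.5,120+131.5/3-.5,.042); print("F",F)
t=np.linspace(0,2*np.pi,73)
C=lambda c,r,z:np.array([(proj(s,(c[0]+r*np.cos(a),c[1]+r*np.sin(a),z))-[219.67,119.67])*3 for a in t])
def show(n,c,r,z):
    e=C(c,r,z); print(n,"u",e[:,0].min().round(1),e[:,0].max().round(1),"v",e[:,1].min().round(1),e[:,1].max().round(1))
show("far",F,.0135,.042)
for g in (12,12.35,13):
    a=np.radians(g); N=F[:2]+.052*np.array([-np.sin(a),np.cos(a)]); print(g,N); show("bot",N,.012,.041); show("top",N,.012,.083)
T=(.5655,.2049); show("tcp bot",T,.012,.041); show("tcp top",T,.012,.083)
E
python3 - <<'E'
import cv2
im=cv2.imread("pics/w3.png"); w=im[295:400,225:385]
cv2.imwrite("pics/w3z.png",cv2.convertScaleAbs(cv2.resize(w,None,fx=5,fy=5,interpolation=cv2.INTER_CUBIC),alpha=1.8))
E
```

```text
F [0.57486204 0.15497682 0.042     ]
far u 243.7 378.3 v 62.5 196.4
12 [0.56405063 0.20584049]
bot u 253.4 362.8 v 315.2 415.3
top u 238.5 376.7 v 406.2 527.8
12.35 [0.56374012 0.2057735 ]
bot u 254.9 364.3 v 315.2 415.3
top u 240.4 378.5 v 406.3 527.9
13 [0.56316458 0.20564406]
bot u 257.6 367.0 v 315.2 415.3
top u 243.8 381.9 v 406.3 527.9
tcp bot u 247.8 357.4 v 309.8 410.3
tcp top u 231.4 369.9 v 399.7 521.8
```

View pics/w3z.png

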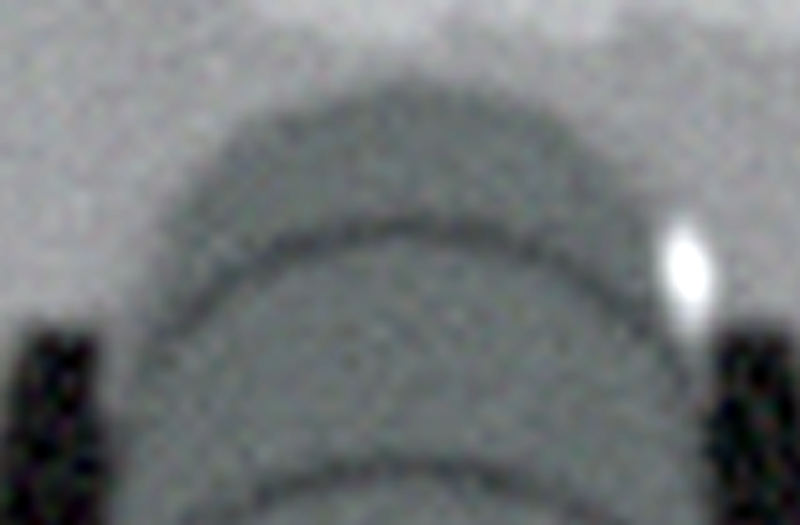

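Against the far pocket, the weight must go about 1.2 mm in gauge +y (tool −x) and 0.6 mm in gauge −x (tool +y).

Request:
send_rows(plan=[[[0,0,-0.15,0,0,0],[-0.06,0.03,-0.15,0,0,0],[-0.12,0.06,-0.15,0,0,0],[-0.12,0.06,-0.1,0,0,0],[-0.12,0.06,0,0,0,0],[-0.12,0.06,0,0,0,0]]])

```text
clock: 6.63
tool_pos: [0.5632, 0.2057, 0.0577]
orientation: [-179.9, 0.1, -77.5]
force: [3.7, 3.1, -1.7]
opening: 0.0231
gripper_force: 30.0
```

Request:
send_rows(plan=[[[0,0,0,0,0,0],[0,0,0,0,0,0]]])

```text
clock: 6.8
tool_pos: [0.5632, 0.2057, 0.0576]
orientation: [-179.9, 0.0, -77.5]
force: [4.7, 4.3, -1.5]
opening: 0.0236
gripper_force: 30.0
```

Request:
send_rows(plan=[[[-0.03,-0.05,0,0,0,0],[-0.03,-0.05,0.3,0,0,0],[-0.03,-0.05,0.6,0,0,0],[-0.03,-0.05,0.85,0,0,0],[-0.03,-0.05,0.95,0,0,0],[-0.03,-0.05,0.95,0,0,0]]])

```text
clock: 7.3
tool_pos: [0.5634, 0.2057, 0.0479]
orientation: [-179.9, 0.0, -77.5]
force: [5.1, 2.9, -2.4]
opening: 0.0236
gripper_force: 30.0
```

Request:
send_rows(plan=[[[0,0,0,0,0,0],[0,0,0,0,0,0],[0,0,0,0,0,0],[0,0,0,0,0,0]]], fingers=0.6)

```text
clock: 7.63
tool_pos: [0.5619, 0.2044, 0.0477]
orientation: [179.9, -0.1, -77.6]
force: [-0.6, -0.6, -0.7]
opening: 0.0443
gripper_force: 0.0
```

Request:
send_rows(plan=[[[0,0,-3,0,0,0],[0,0,-7,0,0,0],[0,0,-9,0,0,0],[0,0,-9,0,0,0]]])

```text
clock: 7.97
tool_pos: [0.5651, 0.2063, 0.1437]
orientation: [-179.6, 0.1, -77.5]
force: [0.6, 0.4, -0.7]
opening: 0.0525
gripper_force: 0.0
```

Run:
```python
from h import *
path((.4712,-.2709,.12,-77.5),(.4712,-.2709,.018,-77.5))
```

```text
7.97 [0.5651 0.2063 0.1437] [-1.796e+02  1.100e-01 -7.750e+01] open 0.0525 F [ 0.6  0.4 -0.7] 0.0
(0.4712, -0.2709, 0.12, -77.5) [44.56, 19.51, 2.14, -0.4, 0.11, 0.0]
(0.4712, -0.2709, 0.018, -77.5) [0.0, -0.0, 10.2, 0.0, 0.0, 0.0]
```

Run:
```python
from h import *
path((.455,0,.15,-77.5),(.46,-.24,.15,-77.5))
```

```text
7.97 [0.5651 0.2063 0.1437] [-1.796e+02  1.100e-01 -7.750e+01] open 0.0525 F [ 0.6  0.4 -0.7] 0.0
(0.455, 0, 0.15, -77.5) [17.75, 15.21, -0.77, -0.4, 0.11, 0.0]
(0.46, -0.24, 0.15, -77.5) [23.54, 4.71, 0.0, 0.0, 0.0, 0.0]
```

Request:
send_rows(plan=[[[17.7,15.2,-0.7,0,0,0],[17.7,15.2,-0.7,0,0,0],[17.7,15.2,-0.7,0,0,0],[17.7,15.2,-0.7,0,0,0],[17.7,15.2,-0.7,0,0,0],[17.7,15.2,-0.7,0,0,0],[17.7,15.2,-0.7,0,0,0]]])

```text
clock: 8.55
tool_pos: [0.4488, -0.004, 0.145]
orientation: [179.9, 0.0, -77.7]
force: [-0.1, 0.7, -0.0]
opening: 0.0526
gripper_force: 0.0
```

Request:
send_rows(plan=[[[23.5,4.7,0,0,0,0],[23.5,4.7,0,0,0,0],[23.5,4.7,0,0,0,0],[23.5,4.7,0,0,0,0],[23.5,4.7,0,0,0,0],[23.5,4.7,0,0,0,0],[23.5,4.7,0,0,0,0],[23.5,4.7,0,0,0,0]]])

```text
clock: 9.22
tool_pos: [0.4564, -0.2415, 0.1444]
orientation: [179.9, 0.0, -77.8]
force: [-1.0, 0.4, -1.1]
opening: 0.0527
gripper_force: 0.0
```

Run:
```python
from h import *
from plant import ctrl
import cv2,pickle
s=ctrl.snapshot("wrist"); pickle.dump(s,open("w4.pkl","wb"))
u,v=proj(s,(.4712,-.2709,.042)).round().astype(int); print(u,v)
u0,v0=u-50,v-40
cv2.imwrite("pics/w4.png",cv2.resize(s["img"][v0:v0+80,u0:u0+100,::-1],None,fx=6,fy=6,interpolation=cv2.INTER_CUBIC)); print(u0,v0)
path()
```

```text
311 168
261 128
9.27 [ 0.4566 -0.2404  0.1446] [ 1.7991e+02  5.0000e-02 -7.7670e+01] open 0.0525 F [ 0.4  0.8 -0.9] 0.0
```

View pics/w4.png

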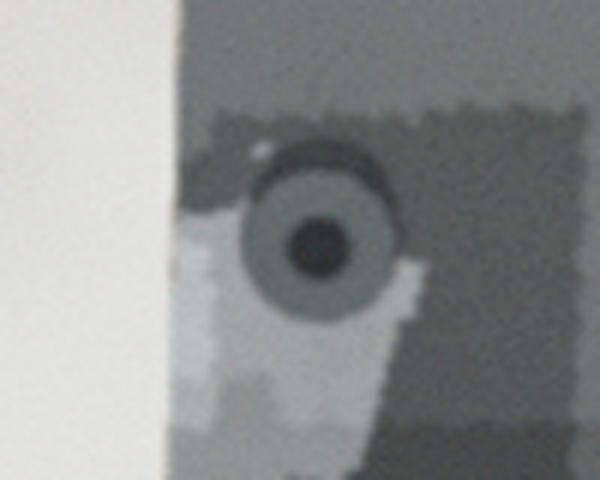

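The weight's top is centred at crop (319,246), on the steel weight.

Run:
```python
from h import *
import pickle
s=pickle.load(open("w4.pkl","rb"))
p=ray(s,*crop(261,128,6,319,246),.042); print(p)
path((p[0],p[1],.08,-77.65),(p[0],p[1],.0185,-77.65))
```

```text
[ 0.46911683 -0.27124707  0.042     ]
9.27 [ 0.4566 -0.2404  0.1446] [ 1.7991e+02  5.0000e-02 -7.7670e+01] open 0.0525 F [ 0.4  0.8 -0.9] 0.0
(np.float64(0.46911683117272535), np.float64(-0.27124706651788344), 0.08, -77.65) [3.29, -0.57, 6.46, 0.09, 0.05, -0.02]
(np.float64(0.46911683117272535), np.float64(-0.27124706651788344), 0.0185, -77.65) [0.0, -0.0, 6.15, 0.0, 0.0, 0.0]
```

Request:
send_rows(plan=[[[2,-0.4,2.5,0,0,0],[3.3,-0.6,5,0,0,0],[3.3,-0.6,6.5,0,0,0],[3.3,-0.6,6.5,0,0,0],[3.3,-0.6,6.5,0,0,0]]])

```text
clock: 9.68
tool_pos: [0.4699, -0.2698, 0.0799]
orientation: [179.9, 0.1, -77.5]
force: [-0.0, 0.0, -0.4]
opening: 0.0524
gripper_force: 0.0
```

```bash
python3 -c "
from h import *
path((.4691,-.2712,.0185,-77.65))"
```

```text
9.68 [ 0.4699 -0.2698  0.0799] [ 1.7987e+02  5.0000e-02 -7.7460e+01] open 0.0524 F [-0.   0.  -0.4] 0.0
(0.4691, -0.2712, 0.0185, -77.65) [0.13, 0.1, 6.14, 0.13, 0.05, 0.19]
```

Request:
send_rows(plan=[[[0.1,0.1,3,0,0,0],[0.1,0.1,5,0,0,0],[0.1,0.1,6.1,0,0,0],[0.1,0.1,6.1,0,0,0],[0.1,0.1,6.1,0,0,0],[0.1,0.1,6.1,0,0,0]]])

```text
clock: 10.18
tool_pos: [0.471, -0.2719, 0.0211]
orientation: [-179.9, -0.1, -77.5]
force: [0.2, 0.5, -0.7]
opening: 0.0525
gripper_force: 0.0
```

Request:
send_rows(plan=[[[0,0,0,0,0,0],[0,0,0,0,0,0],[0,0,0,0,0,0],[0,0,0,0,0,0],[0,0,0,0,0,0],[0,0,0,0,0,0]]], fingers=0)

```text
clock: 10.68
tool_pos: [0.4698, -0.2722, 0.0196]
orientation: [-180.0, -0.0, -77.5]
force: [-0.9, 0.2, 2.6]
opening: 0.0233
gripper_force: 30.0
```

```bash
python3 -c "
from h import *
path((.4691,-.2712,.15,-77.65),(.45,0,.15,-77.65),(.575,.155,.15,-77.65))"
```

```text
10.68 [ 0.4698 -0.2722  0.0196] [-1.7998e+02 -1.0000e-02 -7.7540e+01] open 0.0233 F [-0.9  0.2  2.6] 29.997301697731018
(0.4691, -0.2712, 0.15, -77.65) [-0.11, 0.04, -13.04, -0.02, -0.01, 0.11]
(0.45, 0, 0.15, -77.65) [-26.9, -3.93, -0.0, 0.0, 0.0, 0.0]
(0.575, 0.155, 0.15, -77.65) [-12.47, -15.53, -0.0, 0.0, 0.0, 0.0]
```

Request:
send_rows(plan=[[[0,0,-4,0,0,0],[0,0,-8,0,0,0],[0,0,-11,0,0,0]]])

```text
clock: 10.93
tool_pos: [0.4698, -0.2723, 0.1315]
orientation: [180.0, -0.0, -77.5]
force: [2.5, -0.5, -1.0]
opening: 0.023
gripper_force: 30.0
```

Request:
send_rows(plan=[[[-26.9,-3.9,0,0,0,0],[-26.9,-3.9,0,0,0,0],[-26.9,-3.9,0,0,0,0],[-26.9,-3.9,0,0,0,0],[-26.9,-3.9,0,0,0,0],[-26.9,-3.9,0,0,0,0],[-26.9,-3.9,0,0,0,0]]])

```text
clock: 11.52
tool_pos: [0.4491, 0.002, 0.1295]
orientation: [-180.0, 0.0, -77.5]
force: [-0.0, 1.2, -1.5]
opening: 0.0234
gripper_force: 30.0
```

```bash
python3 -c "
from h import *
path((.575,.155,.125,-77.65))"
```

```text
11.52 [0.4491 0.002  0.1295] [-1.7996e+02  3.0000e-02 -7.7470e+01] open 0.0234 F [-0.   1.2 -1.5] 29.993611872196198
(0.575, 0.155, 0.125, -77.65) [-12.21, -15.61, 0.47, -0.04, 0.03, 0.18]
```

Request:
send_rows(plan=[[[-12.2,-15.6,0.4,0,0,0],[-12.2,-15.6,0.4,0,0,0],[-12.2,-15.6,0.4,0,0,0],[-12.2,-15.6,0.4,0,0,0],[-12.2,-15.6,2,0,0,0],[-12.2,-15.6,3.9,0,0,0],[-12.2,-15.6,3.9,0,0,0],[-12.2,-15.6,3.9,0,0,0]]])

```text
clock: 12.18
tool_pos: [0.5744, 0.1511, 0.0887]
orientation: [179.8, -0.1, -77.5]
force: [-0.3, -0.4, -1.8]
opening: 0.0233
gripper_force: 30.0
```

Request:
send_rows(plan=[[[0,0,0,0,0,0],[0,0,0,0,0,0],[0,0,0,0,0,0],[0,0,0,0,0,0]]])

```text
clock: 12.52
tool_pos: [0.576, 0.1515, 0.0916]
orientation: [-179.9, 0.0, -77.6]
force: [0.6, -0.1, -2.0]
opening: 0.0229
gripper_force: 30.0
```

Run:
```python
from h import *
from plant import ctrl
import cv2,pickle
s=ctrl.snapshot("wrist"); pickle.dump(s,open("w5.pkl","wb"))
path((.575,.155,.065,-77.65))
cv2.imwrite("pics/w5.png",cv2.resize(s["img"][160:290,250:390,::-1],None,fx=4.5,fy=4.5,interpolation=cv2.INTER_CUBIC))
f=lambda p,r,n:[print(n,e[:,0].min().round(1),e[:,0].max().round(1),e[:,1].min().round(1),e[:,1].max().round(1)) for e in [np.array([(proj(s,(p[0]+r*np.cos(a),p[1]+r*np.sin(a),p[2]))-[250,160]+.5)*4.5-.5 for a in np.linspace(0,6.283,73)])]]
from plant import ctrl
t=ctrl.get_obs()["tool_pos"]
f((t[0],t[1],t[2]-.0196),.012,"wbot");f((t[0],t[1],t[2]+.0224),.012,"wtop");f((.575,.155,.042),.0135,"pocket")
```

```text
12.57 [0.5759 0.1516 0.0914] [-1.7991e+02  3.0000e-02 -7.7560e+01] open 0.0235 F [-0.3  0.5 -1.1] 29.99448448419571
(0.575, 0.155, 0.065, -77.65) [-0.36, 0.02, 2.64, -0.09, 0.03, 0.09]
wbot 237.2 401.1 283.8 434.1
wtop 213.8 420.7 417.8 600.5
pocket 241.2 401.1 230.5 379.1
```

View pics/w5.png

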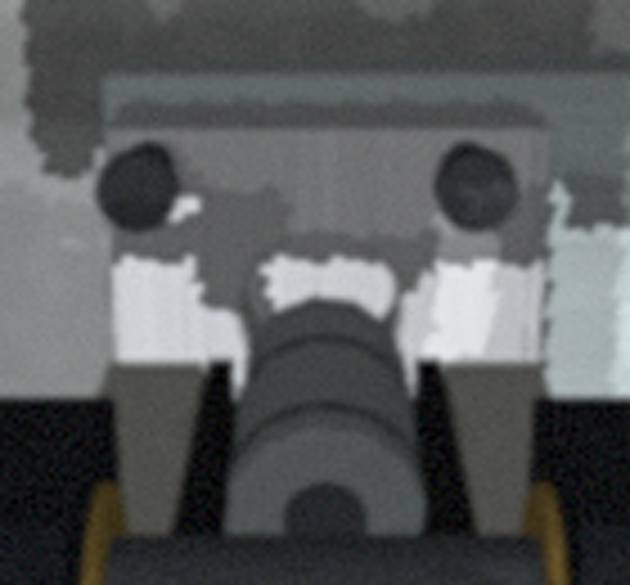

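The crop shows the weight's lower arc apex at (322,300), and the guide-post heads near (140,185) and (476,186). The pocket is mostly hidden behind the weight. I'll locate it from the post heads and the plate edges.

Run:
```python
from h import *
import pickle
s=pickle.load(open("w5.pkl","rb")); s2=pickle.load(open("w2.pkl","rb"))
def c5(p): return ((proj(s,p)-[250,160]+.5)*4.5-.5).round(1)
a=np.radians(12.35); R=np.array([[np.cos(a),-np.sin(a)],[np.sin(a),np.cos(a)]])
O=np.array([.575,.155])-R@[.030,-.026]
g=lambda x,y,z: np.r_[O+R@[x/1e3,y/1e3],z/1e3]
for n,q in dict(postR=(6,-52,59),postL=(58,-52,59),plateFR=(-9,-58,42),plateBR=(65,-58,42),lowB=(70,-62,18)).items(): print(n,c5(g(*q)), ((proj(s2,g(*q))-[120,80]+.5)*2-.5).round(1))
print("px per mm gauge y @.059",c5(g(6,-51,59))-c5(g(6,-52,59)),"@.042",c5(g(6,-51,42))-c5(g(6,-52,42)),"@18",c5(g(6,-51,18))-c5(g(6,-52,18)))
```

```text
postR [480.4 188.7] [462.1  77.4]
postL [135.1 187.8] [328.   77.1]
plateFR [562.9 122.6] [494.9  61.5]
plateBR [104.8 121.4] [315.6  61. ]
lowB [97.3 66.7] [311.6  52. ]
px per mm gauge y @.059 [-0.3  6.3] @.042 [-0.2  5.9] @18 [-0.2  5.4]
```

Request:
send_rows(plan=[[[-0.12,-0.03,1,0,0,0],[-0.12,-0.03,2,0,0,0],[-0.12,-0.03,2.6,0,0,0],[-0.12,-0.03,2.6,0,0,0],[-0.12,-0.03,2.6,0,0,0],[-0.12,-0.03,2.6,0,0,0],[-0.12,-0.03,2.6,0,0,0],[-0.12,-0.03,2.6,0,0,0]]])

```text
clock: 13.23
tool_pos: [0.576, 0.1531, 0.0646]
orientation: [-180.0, 0.0, -77.5]
force: [1.1, -0.4, -1.7]
opening: 0.0234
gripper_force: 30.0
```

Request:
send_rows(plan=[[[0,0,0,0,0,0],[0,0,0,0,0,0]]])

```text
clock: 13.4
tool_pos: [0.5759, 0.153, 0.0646]
orientation: [-180.0, 0.0, -77.5]
force: [0.3, 0.2, -1.7]
opening: 0.0231
gripper_force: 30.0
```

Request:
send_rows(plan=[[[0,0,0.2,0,0,0],[0,0,0.3,0,0,0],[0,0,0.4,0,0,0],[0,0,0.5,0,0,0],[0,0,0.6,0,0,0],[0,0,0.6,0,0,0]]])

```text
clock: 13.9
tool_pos: [0.5758, 0.1532, 0.0581]
orientation: [-180.0, 0.0, -77.5]
force: [0.2, 1.2, -2.0]
opening: 0.0229
gripper_force: 30.0
```

Request:
send_rows(plan=[[[0,0,0.2,0,0,0],[0,0,0.4,0,0,0],[0,0,0.6,0,0,0],[0,0,0.8,0,0,0],[0,0,1.0,0,0,0],[0,0,1.0,0,0,0]]])

```text
clock: 14.4
tool_pos: [0.5758, 0.1532, 0.0479]
orientation: [-180.0, 0.0, -77.5]
force: [1.0, 3.1, -3.0]
opening: 0.0235
gripper_force: 30.0
```

Request:
send_rows(plan=[[[0,0,0,0,0,0],[0,0,0,0,0,0],[0,0,0,0,0,0],[0,0,0,0,0,0]]], fingers=0.5)

```text
clock: 14.73
tool_pos: [0.5756, 0.1526, 0.0484]
orientation: [180.0, -0.0, -77.5]
force: [0.6, -0.7, 0.5]
opening: 0.0419
gripper_force: 0.0
```

Request:
send_rows(plan=[[[0,0,-3,0,0,0],[0,0,-7,0,0,0],[0,0,-11,0,0,0],[0,0,-14,0,0,0],[0,0,-14,0,0,0]]])

```text
clock: 15.15
tool_pos: [0.5791, 0.154, 0.1961]
orientation: [-179.4, 0.1, -77.5]
force: [0.5, 0.2, 0.3]
opening: 0.044
gripper_force: 0.0
```

Run:
```python
from h import *
from plant import ctrl
import cv2,pickle
# tab (.4126,.4156), blade yaw -14.1 -> tool yaw same or +-180
path((.50,.36,.2,-50),(.4126,.4156,.15,-14.1),(.4126,.4156,.036-.019,-14.1))
```

```text
15.15 [0.5791 0.154  0.1961] [-1.7937e+02  1.0000e-01 -7.7480e+01] open 0.044 F [0.5 0.2 0.3] 0.0
(0.5, 0.36, 0.2, -50) [-21.83, 3.25, -0.39, -0.64, -0.06, -27.48]
(0.4126, 0.4156, 0.15, -14.1) [-9.88, 3.12, 5.0, 0.0, 0.0, -35.9]
(0.4126, 0.4156, 0.016999999999999998, -14.1) [0.0, -0.0, 13.3, 0.0, 0.0, 0.0]
```

Request:
send_rows(plan=[[[-21.8,3.2,-0.4,-0.6,0,-27.5],[-21.8,3.2,-0.4,-0.6,0,-27.5],[-21.8,3.2,-0.4,-0.6,0,-27.5],[-21.8,3.2,-0.4,-0.6,0,-27.5],[-21.8,3.2,-0.4,-0.6,0,-27.5],[-21.8,3.2,-0.4,-0.6,0,-27.5],[-21.8,3.2,-0.4,-0.6,0,-27.5]]])

```text
clock: 15.73
tool_pos: [0.4962, 0.3619, 0.1921]
orientation: [179.4, 0.1, -49.8]
force: [0.9, -1.1, 0.4]
opening: 0.0439
gripper_force: 0.0
```

Run:
```python
from h import *
path((.4126,.4156,.13,-14.1))
```

```text
15.73 [0.4962 0.3619 0.1921] [ 1.7942e+02  1.4000e-01 -4.9840e+01] open 0.0439 F [ 0.9 -1.1  0.4] 0.0
(0.4126, 0.4156, 0.13, -14.1) [-9.48, 2.86, 6.27, 0.51, 0.32, -35.74]
```

Request:
send_rows(plan=[[[-9.5,2.9,6.2,0.6,0.1,-35.7],[-9.5,2.9,6.2,0.6,0.1,-35.7],[-9.5,2.9,6.2,0.6,0.1,-35.7],[-9.5,2.9,6.2,0.6,0.1,-35.7],[-9.5,2.9,6.2,0.6,0.1,-35.7],[-9.5,2.9,6.2,0.6,0.1,-35.7],[-9.5,2.9,6.2,0.6,0.1,-35.7]]])

```text
clock: 16.32
tool_pos: [0.4139, 0.4123, 0.1309]
orientation: [-179.9, 0.2, -14.6]
force: [0.3, -0.2, -0.7]
opening: 0.0437
gripper_force: 0.0
```

Request:
send_rows(plan=[[[0,0,0,0,0,0],[0,0,0,0,0,0]]])

```text
clock: 16.48
tool_pos: [0.4141, 0.4125, 0.1311]
orientation: [-179.8, 0.2, -14.6]
force: [0.8, -0.1, 0.2]
opening: 0.0438
gripper_force: 0.0
```

Run:
```python
from h import *
from plant import ctrl
import cv2,pickle
path((.4126,.4156,.06,-14.1))
s=ctrl.snapshot("top"); pickle.dump(s,open("t6.pkl","wb"))
w=ctrl.snapshot("wrist"); pickle.dump(w,open("w6.pkl","wb"))
# weights in pockets: dark holes near the predicted spots
g=cv2.cvtColor(s["img"],cv2.COLOR_RGB2GRAY).astype(int)
for c in [(.5653,.2043),(.5764,.1535)]:
    u,v=proj(s,(*c,.070)); ui,vi=int(round(u)),int(round(v)); print("pred",u.round(1),v.round(1)); print(g[vi-6:vi+7,ui-6:ui+7])
# blade outline in wrist: predicted pixel points
h=np.radians(-14.1)
for n,(x,y,z) in dict(tip=(.065,0,.003),n1=(.065,.013,.003),n2=(.065,-.013,.003),t1=(.04,.013,.007),t2=(.04,-.013,.007),f1=(-.019,.013,.007),f2=(-.019,-.013,.007)).items():
    bx=np.array([.4126,.4156])+np.array([[np.cos(h),-np.sin(h)],[np.sin(h),np.cos(h)]])@[x+.04,y]; print(n,proj(w,(*bx,z)).round(1))
```

```text
16.48 [0.4141 0.4125 0.1311] [-1.7984e+02  1.7000e-01 -1.4560e+01] open 0.0438 F [ 0.8 -0.1  0.2] 0.0
(0.4126, 0.4156, 0.06, -14.1) [-0.21, -0.25, 7.11, -0.16, 0.17, -0.47]
pred 266.6 190.9
[[238 237 238 238 238 238 238 238 238 238 238 238 237]
 [238 238 238 238 237 238 237 237 238 238 237 238 238]
 [239 238 237 236 233 230 228 228 229 235 237 238 238]
 [238 234 229 229 226 223 223 223 221 217 230 239 239]
 [233 217 227 227 221 201 208 222 225 218 217 237 240]
 [236 228 228 220 170 130 141 190 223 215 181 192 235]
 [235 229 227 213 133 114 124 168 225 223 181 113 150]
 [236 229 231 219 142 128 144 189 229 225 179 100 119]
 [236 227 232 229 206 180 204 229 233 218 119  85 112]
 [232 208 227 233 234 233 234 234 227 183  89  74 110]
 [234 201 157 211 234 234 234 220 151  90  72  87 127]
 [238 226 145 120 126 125 119 100  81  72  77 111 156]
 [238 236 202 127  89  78  73  74  76  77  90 126 161]]
pred 287.5 185.1
[[238 238 238 238 238 238 238 238 238 238 238 238 238]
 [238 238 238 237 237 237 236 237 238 238 239 238 238]
 [238 238 234 227 228 226 225 226 227 237 238 238 238]
 [238 235 229 223 223 222 221 222 221 225 237 239 238]
 [236 231 228 223 207 185 206 220 223 222 221 239 238]
 [236 229 227 213 152 123 139 190 223 214 184 226 240]
 [236 230 226 198 132 116 123 164 222 218 173 173 237]
 [232 214 229 220 166 137 141 183 223 218 161 127 175]
 [222 195 230 233 225 208 203 226 226 201 109 107 155]
 [219 153 196 231 234 231 230 230 216 150  77 103 153]
 [219 122 128 191 228 233 230 213 145  84  78 109 156]
 [230 149 116 105 114 118 102  97  80  75  91 128 162]
 [236 209 143  93  82  80  77  75  77  80 113 156 162]]
tip [318.7  85.2]
n1 [304.3  85.3]
n2 [333.   85.1]
t1 [304.7 114.2]
t2 [333. 114.]
f1 [306.2 177.2]
f2 [332.7 177.1]
```

Run:
```python
from h import *
import cv2,pickle
w=pickle.load(open("w6.pkl","rb")); g=cv2.GaussianBlur(cv2.cvtColor(w["img"],cv2.COLOR_RGB2GRAY),(3,3),0).astype(int)
for v in (80,90,100,125,145,165): print(v,g[v,290:350:2].tolist())
print("col", g[70:100,318].tolist())
```

```text
80 [148, 149, 147, 146, 147, 146, 146, 146, 148, 147, 148, 150, 149, 149, 148, 148, 148, 147, 147, 148, 149, 150, 150, 150, 151, 152, 161, 172, 173, 172]
90 [148, 148, 148, 147, 147, 146, 147, 171, 181, 182, 182, 182, 182, 182, 182, 181, 181, 180, 179, 180, 176, 144, 137, 149, 149, 157, 171, 171, 172, 171]
100 [149, 149, 147, 146, 146, 146, 148, 174, 189, 188, 190, 189, 190, 189, 187, 187, 189, 189, 188, 188, 186, 145, 136, 148, 147, 148, 156, 170, 170, 164]
125 [147, 148, 148, 147, 148, 148, 150, 173, 190, 192, 191, 191, 190, 186, 186, 188, 189, 190, 189, 186, 177, 121, 107, 142, 146, 145, 144, 145, 146, 146]
145 [145, 145, 144, 145, 143, 143, 143, 155, 179, 189, 188, 189, 187, 183, 181, 183, 186, 186, 186, 183, 160, 110, 135, 146, 145, 146, 147, 146, 146, 147]
165 [141, 142, 141, 143, 144, 143, 143, 152, 179, 183, 182, 183, 182, 179, 178, 179, 182, 183, 181, 176, 148, 93, 125, 136, 138, 146, 143, 139, 136, 145]
col [149, 149, 149, 149, 149, 149, 149, 149, 149, 148, 148, 147, 147, 147, 147, 147, 147, 149, 158, 172, 182, 187, 189, 187, 185, 185, 186, 188, 190, 189]
```

Run:
```python
from h import *
path((.4101,.4178,.017,-14.3))
```

```text
16.58 [0.414  0.4126 0.131 ] [-1.7984e+02  1.7000e-01 -1.4480e+01] open 0.0435 F [-0.4 -0.7 -0.3] 0.0
(0.4101, 0.4178, 0.017, -14.3) [-0.48, -0.38, 11.4, -0.16, 0.17, -0.18]
```

Request:
send_rows(plan=[[[-0.5,-0.4,3,0,0,0],[-0.5,-0.4,6,0,0,0],[-0.5,-0.4,8.5,0,0,0],[-0.5,-0.4,10.5,0,0,0],[-0.5,-0.4,11.3,0,0,0],[-0.5,-0.4,11.3,0,0,0]]])

```text
clock: 17.08
tool_pos: [0.409, 0.417, 0.016]
orientation: [179.9, 0.2, -14.4]
force: [-0.6, -0.2, 0.2]
opening: 0.0436
gripper_force: 0.0
```

Request:
send_rows(plan=[[[0,0,0,0,0,0],[0,0,0,0,0,0],[0,0,0,0,0,0],[0,0,0,0,0,0],[0,0,0,0,0,0],[0,0,0,0,0,0],[0,0,0,0,0,0]]], fingers=0)

```text
clock: 17.67
tool_pos: [0.4098, 0.4187, 0.0187]
orientation: [-179.8, 0.2, -14.3]
force: [-1.5, -0.4, 5.6]
opening: 0.0121
gripper_force: 30.0
```

Run:
```python
from h import *
path((.4101,.4178,.10,-14.3),(.44,.30,.10,0))
```

```text
17.67 [0.4098 0.4187 0.0187] [-1.7979e+02  1.5000e-01 -1.4330e+01] open 0.0121 F [-1.5 -0.4  5.6] 29.96528685092926
(0.4101, 0.4178, 0.1, -14.3) [0.03, 0.05, -8.13, -0.21, 0.15, -0.03]
(0.44, 0.3, 0.1, 0) [5.81, 10.68, 0.0, 0.0, 0.0, -14.3]
```

Request:
send_rows(plan=[[[0,0,-3,0,0,0],[0,0,-6,0,0,0],[0,0,-8,0,0,0],[0,0,-8,0,0,0],[0,0,-8,0,0,0]]])

```text
clock: 18.08
tool_pos: [0.4098, 0.4186, 0.0989]
orientation: [-179.7, 0.2, -14.4]
force: [-0.6, -0.3, -2.8]
opening: 0.0121
gripper_force: 30.0
```

Run:
```python
from h import *
path((.4082,.1451,.1,12.4))
```

```text
18.08 [0.4098 0.4186 0.0989] [-1.7971e+02  1.6000e-01 -1.4350e+01] open 0.0121 F [-0.6 -0.3 -2.8] 29.965514838695526
(0.4082, 0.1451, 0.1, 12.4) [6.62, 26.54, -0.26, -0.32, 0.09, -26.75]
```

Request:
send_rows(plan=[[[0.8,3.3,0,0,0,-3.4],[1.7,6.6,0,0,0,-6.7],[2.5,10,0,0,0,-10],[3.3,13.3,0,0,0,-13.4],[4.1,16.6,0,0,0,-16.7],[5,19.9,0,0,0,-20],[5.8,23.2,0,0,0,-23.4],[6.6,26.5,0,-0.2,0.1,-26.7]]])

```text
clock: 18.75
tool_pos: [0.4068, 0.1427, 0.0958]
orientation: [179.9, 0.2, 12.5]
force: [0.2, -0.4, -1.6]
opening: 0.0114
gripper_force: 30.0
```

Request:
send_rows(plan=[[[0,0,0,0,0,0],[0,0,0,0,0,0],[0,0,0,0,0,0]]])

```text
clock: 19.0
tool_pos: [0.4079, 0.1447, 0.0964]
orientation: [180.0, 0.1, 12.3]
force: [0.4, 0.2, -1.0]
opening: 0.0116
gripper_force: 30.0
```

Run:
```python
from h import *
from plant import ctrl
import pickle,cv2
w=ctrl.snapshot("wrist"); pickle.dump(w,open("w7.pkl","wb")); t=ctrl.snapshot("top"); pickle.dump(t,open("t7.pkl","wb"))
path((.4082,.1451,.045,12.4))
o=ctrl.get_obs(); p=o["tool_pos"]; a=np.radians(o["orientation"][2]); d=np.array([np.cos(a),np.sin(a)])
tip=np.r_[p[:2]+.105*d,p[2]-.0187+.003]; print("tip w/top px",proj(w,tip),proj(t,tip))
g=cv2.GaussianBlur(cv2.cvtColor(w["img"],cv2.COLOR_RGB2GRAY),(3,3),0).astype(int)
u,v=proj(w,tip).round().astype(int)
print("col v",v-14, g[v-14:v+15,u-4].tolist())
for k in (8,25,45,60): print(v+k,u-26,g[v+k,u-26:u+27:2].tolist())
O=np.array([.5401,.174]);b=np.radians(12.4);R=np.array([[np.cos(b),-np.sin(b)],[np.sin(b),np.cos(b)]])
for q in [(-70,62,18),(-70,-62,18),(-9,58,42),(-9,-58,42),(30,26,70),(30,-26,70)]: print(q,proj(w,(*(O+R@np.array(q[:2])/1e3),q[2]/1e3)).round(1))
```

```text
19.1 [0.408  0.1455 0.0966] [1.7998e+02 7.0000e-02 1.2370e+01] open 0.0123 F [ 0.2  0.6 -1.7] 29.965880513191223
(0.4082, 0.1451, 0.045, 12.4) [0.01, 0.04, 5.16, 0.02, 0.07, -0.03]
tip w/top px [321.40311899  63.08655345] [282.14952917 211.3740451 ]
col v 49 [84, 89, 110, 137, 153, 157, 157, 157, 156, 155, 156, 156, 156, 156, 157, 158, 160, 163, 165, 165, 164, 163, 162, 162, 162, 162, 163, 165, 167]
71 295 [157, 161, 164, 164, 164, 164, 164, 163, 163, 163, 162, 162, 162, 162, 162, 162, 161, 160, 161, 161, 161, 160, 160, 160, 160, 159, 157]
88 295 [144, 147, 162, 167, 168, 167, 166, 167, 165, 166, 165, 165, 165, 164, 164, 163, 164, 162, 162, 162, 162, 161, 160, 161, 160, 159, 156]
108 295 [143, 149, 170, 177, 178, 176, 176, 176, 176, 175, 174, 174, 174, 174, 174, 173, 173, 172, 172, 171, 171, 171, 170, 171, 170, 151, 98]
123 295 [143, 145, 148, 161, 166, 166, 166, 165, 166, 165, 166, 164, 160, 159, 159, 161, 161, 164, 164, 164, 164, 163, 160, 158, 152, 112, 86]
(-70, 62, 18) [242.9 131.8]
(-70, -62, 18) [401.3 131.6]
(-9, 58, 42) [231.8  36.7]
(-9, -58, 42) [412.4  36.4]
(30, 26, 70) [271.3 -62.6]
(30, -26, 70) [373.1 -62.7]
```

Request:
send_rows(plan=[[[0,0,2,0,0,0],[0,0,4,0,0,0],[0,0,5.3,0,0,0],[0,0,5.3,0,0,0],[0,0,5.3,0,0,0],[0,0,5.3,0,0,0]]])

```text
clock: 19.6
tool_pos: [0.4084, 0.1458, 0.0445]
orientation: [180.0, 0.0, 12.4]
force: [0.2, 0.4, -1.0]
opening: 0.0114
gripper_force: 30.0
```

Request:
send_rows(plan=[[[0,0,0.2,0,0,0],[0,0,0.4,0,0,0],[0,0,0.4,0,0,0],[0,0,0.4,0,0,0]]])

```text
clock: 19.93
tool_pos: [0.4081, 0.145, 0.0403]
orientation: [-180.0, 0.0, 12.4]
force: [0.7, 0.1, -1.6]
opening: 0.0121
gripper_force: 30.0
```

Request:
send_rows(plan=[[[0,0,0.1,0,0,0],[0,0,0.2,0,0,0],[0,0,0.3,0,0,0],[0,0,0.3,0,0,0],[0,0,0.3,0,0,0]]])

```text
clock: 20.35
tool_pos: [0.408, 0.1449, 0.0369]
orientation: [180.0, 0.1, 12.4]
force: [-0.3, -0.6, -2.1]
opening: 0.0118
gripper_force: 30.0
```

Request:
send_rows(plan=[[[0,0,0.1,0,0,0],[0,0,0.1,0,0,0],[0,0,0.1,0,0,0]]])

```text
clock: 20.6
tool_pos: [0.4083, 0.1452, 0.0362]
orientation: [-180.0, 0.0, 12.4]
force: [-0.1, -0.4, 0.9]
opening: 0.0118
gripper_force: 30.0
```

Request:
send_rows(plan=[[[0,0,0.1,0,0,0],[0,0,0.1,0,0,0],[0,0,0.1,0,0,0]]])

```text
clock: 20.85
tool_pos: [0.4084, 0.1453, 0.0353]
orientation: [-180.0, -0.0, 12.4]
force: [0.5, -0.1, 4.5]
opening: 0.0119
gripper_force: 30.0
```

Request:
send_rows(plan=[[[0.3,0,0,0,0,0],[0.6,0,0,0,0,0],[0.9,0,0,0,0,0],[1.2,0,0,0,0,0],[1.5,0,0,0,0,0],[1.8,0,0,0,0,0],[1.8,0,0,0,0,0]]])

```text
clock: 21.43
tool_pos: [0.4267, 0.1495, 0.0356]
orientation: [-180.0, -0.0, 12.4]
force: [0.8, -0.9, 6.3]
opening: 0.0116
gripper_force: 30.0
```

Run:
```python
from h import *
path((.4263,.149,.036,12.4))
from plant import ctrl
o=ctrl.get_obs(); print(o["moment"])
b=np.radians(12.4);R=np.array([[np.cos(b),-np.sin(b)],[np.sin(b),np.cos(b)]])
print((R.T@(o["tool_pos"][:2]-np.array([.5401,.174])))*1e3)
```

```text
21.43 [0.4267 0.1495 0.0356] [-1.7998e+02 -5.0000e-02  1.2390e+01] open 0.0116 F [ 0.8 -0.9  6.3] 30.001033544540405
(0.4263, 0.149, 0.036, 12.4) [-0.05, 0.04, -0.04, -0.02, -0.05, -0.01]
[-0.26370604 -0.66051991 -0.0491239 ]
[-115.98499544    0.37735263]
```

Request:
send_rows(plan=[[[0.3,0,0,0,0,0],[0.6,0,0,0,0,0],[0.9,0,0,0,0,0],[1.2,0,0,0,0,0],[1.5,0,0,0,0,0],[1.5,0,0,0,0,0]]])

```text
clock: 21.93
tool_pos: [0.4406, 0.152, 0.0358]
orientation: [180.0, 0.0, 12.4]
force: [-3.8, -1.8, 15.1]
opening: 0.0118
gripper_force: 30.0
```

Request:
send_rows(plan=[[[0.3,0,0,0,0,0],[0.6,0,0,0,0,0],[0.9,0,0,0,0,0],[1.2,0,0,0,0,0],[1.2,0,0,0,0,0]]])

```text
clock: 22.35
tool_pos: [0.4523, 0.1545, 0.036]
orientation: [180.0, 0.0, 12.4]
force: [-5.2, -2.4, 19.0]
opening: 0.0119
gripper_force: 30.0
```

Request:
send_rows(plan=[[[0.2,0,-0.1,0,0,0],[0.5,0,-0.12,0,0,0],[0.8,0,-0.12,0,0,0],[1.1,0,-0.12,0,0,0],[1.1,0,-0.12,0,0,0]]])

```text
clock: 22.77
tool_pos: [0.4626, 0.1566, 0.0363]
orientation: [180.0, 0.1, 12.4]
force: [-2.4, -1.0, 8.8]
opening: 0.0121
gripper_force: 30.0
```

Request:
send_rows(plan=[[[0.3,0,0,0,0,0],[0.6,0,0,0,0,0],[0.9,0,0,0,0,0],[1.2,0,0,0,0,0],[1.2,0,0,0,0,0],[1.2,0,0,0,0,0]]])

```text
clock: 23.27
tool_pos: [0.4744, 0.1592, 0.0365]
orientation: [180.0, 0.1, 12.4]
force: [-1.7, -1.6, 8.4]
opening: 0.0116
gripper_force: 30.0
```

Run:
```python
from h import *
from plant import ctrl
import pickle,cv2
o=ctrl.get_obs(); p=o["tool_pos"]
w=ctrl.snapshot("wrist"); t=ctrl.snapshot("top"); pickle.dump((w,t),open("e.pkl","wb"))
path(); print(o["moment"])
b=np.radians(12.4);R=np.array([[np.cos(b),-np.sin(b)],[np.sin(b),np.cos(b)]]);O=np.array([.5401,.174])
print((R.T@(p[:2]-O))*1e3)
g=cv2.GaussianBlur(cv2.cvtColor(w["img"],cv2.COLOR_RGB2GRAY),(3,3),0).astype(int)
for q in [(-9,0,42),(-70,40,18),(-93+26-46,0,7+18),(-88+0,0,28)]: print(q,proj(w,(*(O+R@np.array(q[:2])/1e3),q[2]/1e3)).round(1))
u=321
print("col",[(v,int(g[v,u])) for v in range(60,230,3)])
gt=cv2.cvtColor(t["img"],cv2.COLOR_RGB2GRAY)
for c in [(.5653,.2043),(.5764,.1535)]:
    u,v=proj(t,(*c,.0725)); ui,vi=int(round(u)),int(round(v)); print(u.round(1),v.round(1)); print(gt[vi-4:vi+5,ui-4:ui+5])
```

```text
23.37 [0.4744 0.1592 0.0365] [1.7996e+02 7.0000e-02 1.2370e+01] open 0.0118 F [-1.7 -1.7  8.9] 30.001176595687866
[-0.70101522  0.88760172 -0.00924556]
[-67.37081287  -0.3492055 ]
(-9, 0, 42) [322.5 156.6]
(-70, 40, 18) [261.4 244.2]
(-113, 0, 25) [322.2 306.5]
(-88, 0, 28) [322.3 276.5]
col [(60, 176), (63, 177), (66, 180), (69, 179), (72, 178), (75, 182), (78, 182), (81, 176), (84, 177), (87, 176), (90, 177), (93, 173), (96, 171), (99, 175), (102, 178), (105, 173), (108, 168), (111, 167), (114, 169), (117, 166), (120, 168), (123, 164), (126, 165), (129, 167), (132, 163), (135, 162), (138, 162), (141, 162), (144, 158), (147, 158), (150, 153), (153, 140), (156, 113), (159, 144), (162, 144), (165, 144), (168, 144), (171, 144), (174, 143), (177, 142), (180, 142), (183, 142), (186, 142), (189, 141), (192, 141), (195, 129), (198, 126), (201, 127), (204, 126), (207, 127), (210, 126), (213, 83), (216, 63), (219, 60), (222, 49), (225, 51), (228, 48)]
266.4 190.7
[[93 90 93 90 92 90 90 89 91]
 [92 93 92 89 89 91 93 91 91]
 [91 89 93 89 92 90 91 89 91]
 [90 92 90 94 89 90 91 91 90]
 [91 92 89 91 88 90 91 92 91]
 [94 92 91 89 91 92 91 88 90]
 [91 89 94 93 90 91 89 92 91]
 [91 92 94 90 94 93 92 91 92]
 [93 91 92 94 93 93 93 92 92]]
287.4 184.9
[[ 76  75  73  75  70  69  83 122 121]
 [ 79  80  78  80  76  72  83 122 120]
 [ 83  78  81  79  77  73  87 119 120]
 [ 82  80  79  77  76  73  89 118 117]
 [ 82  79  80  78  78  82 106 121 116]
 [ 81  80  79  78  71  80 109 116 112]
 [ 79  77  79  75  73  80 119 119 110]
 [ 81  78  77  72  68  88 121 120 109]
 [ 80  79  75  74  78 107 123 117 104]]
```

Run:
```python
from h import *
import pickle,cv2
w7=pickle.load(open("w7.pkl","rb")); w,t=pickle.load(open("e.pkl","rb"))
G=lambda w:cv2.GaussianBlur(cv2.cvtColor(w["img"],cv2.COLOR_RGB2GRAY),(3,3),0).astype(int)
a,b=G(w7),G(w)
print("w7",a[180:225:2,321].tolist()); print("e ",b[180:225:2,321].tolist())
R=np.array([[.9767,-.2147],[.2147,.9767]]);O=np.array([.5401,.174])
P=lambda x,y,z:proj(w,(*(O+R@np.array([x,y])/1e3),z/1e3))
# plate width / posts / weight tops: predicted down vs raised
for z in (42,44.5): print(z,P(-9,45,z).round(1),P(-9,-45,z).round(1),P(65,0,z).round(1))
for y in(45,-45,35,-35):
    u,v=P(-9,y,42).round().astype(int); print(y,v-12,b[v-12:v+14,u].tolist())
for x,y,z in((30,26,70),(30,26,72.5),(30,-26,70),(30,-26,72.5)): print(P(x,y,z).round(1))
for y in (26,-26):
    u,v=P(30,y,72).round().astype(int); print(u-20,v-20); print(b[max(v-20,0):v+21:3,u-20:u+21:3])
```

```text
w7 [154, 153, 153, 153, 152, 153, 152, 142, 137, 136, 136, 137, 136, 136, 135, 134, 92, 66, 68, 68, 60, 53, 53]
e  [142, 143, 142, 142, 141, 141, 141, 133, 128, 126, 127, 127, 126, 127, 127, 126, 103, 69, 63, 63, 54, 49, 50]
42 [235.4 156.6] [409.6 156.6] [322.7 -11.6]
44.5 [234.  157.3] [411.  157.3] [322.7 -13.9]
45 145 [163, 163, 161, 150, 142, 150, 163, 164, 149, 123, 100, 100, 121, 140, 146, 146, 146, 146, 146, 145, 144, 144, 144, 144, 144, 144]
-45 145 [159, 159, 159, 154, 149, 151, 154, 148, 128, 104, 90, 91, 99, 112, 127, 136, 139, 139, 138, 138, 138, 138, 139, 141, 145, 151]
35 145 [162, 162, 160, 151, 144, 151, 163, 163, 148, 122, 93, 77, 81, 104, 128, 140, 143, 143, 142, 142, 142, 141, 141, 142, 141, 141]
-35 145 [158, 160, 159, 154, 149, 151, 155, 150, 131, 105, 90, 100, 122, 136, 139, 139, 139, 139, 139, 139, 139, 139, 140, 139, 140, 140]
[255.4  65.9]
[254.   64.9]
[390.3  65.9]
[391.8  65. ]
234 45
[[158 159 160 160 159 160 160 160 159 158 159 158 154 118]
 [160 158 160 159 160 160 160 160 161 159 158 159 160 155]
 [161 162 161 161 163 161 160 158 159 158 157 157 156 1
[... 787 characters left out ...]
7 146 147 146 140 129 125 128 142 143 139 141 140]
 [152 150 146 145 133  88  71  67  70  94 137 141 140 139]
 [148 150 149 132  81  68  70  68  67  66  93 141 141 140]
 [147 150 149  98  68  69  70  71  69  70  70 126 139 139]
 [147 147 141  77  71  69  70  69  68  68  67 109 142 138]
 [148 147 133  71  70  71  70  68  68  67  68 108 141 139]
 [149 147 133  74  71  70  69  69  70  67  68 117 142 141]
 [150 147 140  84  72  72  71  69  70  69  81 132 139 141]
 [150 146 145 115  71  72  72  73  69  72 120 138 137 141]
 [150 147 144 142 112  78  70  73  88 122 136 138 136 137]
 [149 149 146 143 142 138 130 128 140 141 136 136 137 136]
 [147 148 146 143 141 143 145 141 140 140 139 136 137 135]]
```

Request:
send_rows(plan=[[[0,0,-0.03,0,0,0],[0,0,-0.03,0,0,0],[0,0,-0.03,0,0,0],[0,0,-0.03,0,0,0],[0,0,-0.03,0,0,0],[0,0,-0.03,0,0,0]]])

```text
clock: 23.87
tool_pos: [0.4744, 0.1593, 0.0365]
orientation: [180.0, 0.1, 12.4]
force: [0.3, -3.1, 5.0]
opening: 0.012
gripper_force: 30.0
```

```bash
python3 -c "
from plant import ctrl
print(ctrl.close_job())"
```

```text
the job is handed in; nothing more can be done
None
```

Job handed in at 23.9 s, with no verdict shown: both weights are in their pockets and the gripper holds the blade still about 43 mm past the lip; the plate's lift was inferred from that depth and the drag, not seen.

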